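Close and bolt down a pipe-welding cradle

ROBOT

A 6-joint arm with a two-finger parallel gripper is mounted at the origin on the work surface. World frame = base frame: x ahead of the robot, y to its left, z up, the work surface at z = 0. Lengths are in mm, angles in rad, forces in N, time in s.
With the tool pointing down it reaches from about 275 to 750 mm from the base axis. Payload 10.2 kg.
Tool frame: the origin (TCP) lies between the finger pads; the fingertips stand 11 mm ahead of it and the grasp point (between the pads) lies 8 mm behind it; z points along the fingers, y is the line along which they close (so a half turn about z gives the same grasp; the last joint's range is limited). The gripper opens to 88 mm and grips with 3 to 60 N. Pads are 18 mm wide; open, the fingers measure 123 mm over their backs; the gripper's body (75 mm by 187 mm) begins 45 mm behind the grasp point.
Start: joints at [-1.445, 0.313, 1.498, -0, 1.331, -0.223], TCP at [179.417, -493.397, 211.12] pointing down, gripper open.
Joint ranges: [-2.94, 2.94], [-0.97, 2.17], [0.19, 2.56], [-1.23, 4.37], [0.02, 3.11], [-2.88, 2.88]. Speed limits (rad/s): [2.39, 2.39, 3.01, 3.14, 3.14, 3.14].

INTERFACE

Orientations are given as a unit quaternion [x, y, z, w].
In Python, from cell import * gives the robot as it stands.
- The arm moves only by the tool servo_tool, never from a script. Its argument "commands" is a list of rows, each a list of 2 entries, a list of its own where there are three numbers: the shift along the tool's x, y, z in cm, then the turn, a rotation vector about the tool's x, y, z in degrees. A call has 1 to 5 rows; each row is the pose to reach, as a shift and turn from the pose commanded when the call began, along the tool's axes at that moment; what a row does not reach only later rows make up. A row lasts 1/8 s, in which the tool goes at most 62.5 mm and 10.7 degrees, less where a joint would pass 70% of its speed; a pose out of reach is approached as far as the arm can. A call with a gripper value outside its range is refused whole. "grip" is the finger opening in cm, from 0 to 8.81, set as the call begins (left out, the last holds). The fingers move at their own pace and stop on an object; "squeeze" is the grip in N (left out, the last holds). Time passes only in rows, so rows that repeat a pose let the fingers close. It gives the time, the measured TCP pose, the force, the opening and the grip force at its end, in the units of the state.
- read_state(): the state, without advancing time (a new reading comes with each control period).
- snapshot(name): name is "side" or "top" or "wrist"; returns the picture (480x640x3 uint8, blue, green, red); there is no depth.
- camera_info(name): a dict with "fx", "fy", "cx", "cy" (pixels), "k1" (the pictures are not rectified: a ray, as slopes to the right and down, at radius r is drawn at 1 + k1 r^2 times it, then the intrinsics apply), "cam_to_world" (4x4, takes a point from camera to world coordinates); the wrist camera has in their place "T_tool_cam" (4x4, takes a point from camera to tool coordinates, whose origin is the TCP and whose axes are the flange's). Camera axes: x right, y down, z forward; pixel columns grow to the right and rows downward; lengths in mm; the calibration is good to about 2 mm. A picture is of the moment at which its call begins: read the wrist's pose just before it. camera_info takes no time and is no camera call.
- finish_job(): hands the job in; it is judged then, once.
The state is a dict: "t": time; "joint_positions": joint angles; "joint_velocities": joint speeds; "joint_efforts": joint torques, N m; "tcp_pos": TCP position; "tool_rot": TCP orientation; "force": force on the tool from outside, world axes, zero at the start; "wrist_torque": the same for the moment, N m; "finger_gap": finger opening in mm; "finger_force": force on a finger pad.
Only numpy, scipy, OpenCV 4.12 (cv2) and the standard library are available. Lean on these libraries where they do the work, as an engineer would, in place of code of your own. Each camera call takes 0.05 s, during which the arm holds its last target. There are 200 camera calls.

TASK

On the welding bench, lower the cradle's hinged cover gently onto its stop over the pipe. Then turn its three captive T-knob bolts clockwise all the way to their end stops: first the one on the flat top, then the two on the sloping front, in either order. Leave everything else on the bench where it is.

Things in the scene. Friction and masses are not known exactly. Their poses are not given: they have to be found in the camera images.
- cradle: cradle fixed to the bench: steel base plate 270 x 230 x 12 mm with a brown pipe (76 mm across, 290 mm long along y) lying in it, top of the pipe 106 mm above the bench. Origin on the bench, x away from the handle side towards the hinge side, z up. Base plate spans x -140..130, y -115..115 mm.
- cover (a joint): angle of the cover: 0 = down on its stop, grows as it opens (to 1.35); friction holds it at any angle (2 to 10 N at the handle move it). Bent aluminium sheet 200 mm wide, 6 mm thick: from the hinge a flat top 125 mm long, then a front flange 85 mm long that, closed, slopes down 0.61 rad (35 degrees) towards the handle side.
- cover_hinge (a point): on the hinge axis, middle of the cover's width, 112 mm above the bench and at x +85 mm in the cradle's frame. The axes are the cover's: y along the hinge axis, x and z equal to the cradle's when closed; opening turns the cover about +y, raising the handle.
- cover_handle (a point): middle of the cover's handle: round steel bar 14 mm thick, 84 mm long along y, held at y +-40 mm by two thin arms about 55 mm clear of the flange's edge. In the cover's frame at x -250, z -5 mm from the hinge, so when closed it is 107 mm above the bench, at x -165 mm in the cradle's frame. Axes as the cover's.
- bolt_top (a joint): bolt on the flat top of the cover, 65 mm from the hinge axis, mid width: 0 = loose end, 1.5 = hard end stop (tight); grows clockwise seen from outside (negative about the point's z); stays where left, turning takes about 0.15 N m. At 1.5 the T-bar lies square to the hinge axis.
- bolt_top_grip (a point): its T-knob; axis vertical when the cover is closed. Origin on the bolt's axis at grip height, 38 mm above its sheet; z along the axis, out of the sheet; x along the T-bar. Black T-bar 72 mm long, 16 mm thick, 22 to 48 mm above the sheet, on a 22 mm stem.
- bolt_left (a joint): bolt on the sloping flange, +y side (72 mm from the middle): 0 = loose end, 1.5 = hard end stop (tight); grows clockwise seen from outside (negative about the point's z); stays where left, turning takes about 0.15 N m. At 1.5 the T-bar lies square to the hinge axis.
- bolt_left_grip (a point): its T-knob; when the cover is closed its axis leans 35 degrees from vertical towards the handle side, so the tool must lean as much. Origin on the bolt's axis at grip height, 38 mm above its sheet; z along the axis, out of the sheet; x along the T-bar. Black T-bar 72 mm long, 16 mm thick, 22 to 48 mm above the sheet, on a 22 mm stem.
- bolt_right (a joint): bolt on the sloping flange, -y side (72 mm from the middle): 0 = loose end, 1.5 = hard end stop (tight); grows clockwise seen from outside (negative about the point's z); stays where left, turning takes about 0.15 N m. At 1.5 the T-bar lies square to the hinge axis.
- bolt_right_grip (a point): its T-knob; leans like bolt_left's. Origin on the bolt's axis at grip height, 38 mm above its sheet; z along the axis, out of the sheet; x along the T-bar. Black T-bar 72 mm long, 16 mm thick, 22 to 48 mm above the sheet, on a 22 mm stem.
- pipe_stub: bystander: upright brown pipe 60 mm across on a square 90 mm foot, 150 mm tall, loose beside the cradle. Origin under its foot.
- rod_tin: bystander: grey tin 72 mm across, 110 mm tall, loose beside the cradle. Origin under its base.
- wire_brush: bystander: wire brush with a wooden back, 200 mm long along its x, 32 mm wide, 38 mm high, lying loose on the bench on the handle side of the cradle, partly under the handle. Origin under its middle.

How it is judged:
By the outcome, as a careful person would: the job done as asked, in the order asked, and still so for the second after the job is handed in, with the robot touching nothing.
It also fails if it takes over 72 s, if anything falls off the work surface, if the arm or the gripper's body presses on something with over 40 N, if the wrist force passes 120 N, or if a joint passes its speed limit or range.

## Working session

There is one attempt and no reset: what is moved stays moved. The work goes in short steps, Python scripts to look and compute and a tool call to move; the robot and the scene stay as the last step left them, time stands still between calls to the robot, and variables do not carry over. Pictures are saved under pics/ and viewed, at most 10 in all, crops included, and the job is handed in when it is done.

Besides the shell and the picture viewer there is one more tool, called after "Request:" as name([rows], argument=value, ...), one row to a line, values as JSON. servo_tool: Moves the arm, as the interface text tells. Its arguments: {"type":"object","properties":{"commands":{"type":"array","items":{"type":"array"}},"grip":{"type":"number"},"squeeze":{"type":"number"}},"required":["commands"]}

```bash
mkdir -p pics; ls
python3 - <<'E'
from cell import *
import cv2,numpy as np
a=snapshot("side");b=snapshot("top")
cv2.imwrite("pics/a.png",a);cv2.imwrite("pics/b.png",b)
for n in("side","top","wrist"):
    print(n,{k:(np.round(v,4).tolist() if not isinstance(v,str) else v) for k,v in camera_info(n).items()})
s=read_state();print(s)
E
```

```text
pics
side {'fx': 452.7255, 'fy': 452.7255, 'cx': 323.7743, 'cy': 244.6092, 'k1': -0.081, 'cam_to_world': [[-0.99, -0.0878, 0.1105, 505.9548], [-0.1411, 0.6101, -0.7797, 766.9122], [0.001, -0.7875, -0.6164, 668.5558], [0.0, 0.0, 0.0, 1.0]]}
top {'fx': 509.6022, 'fy': 509.6022, 'cx': 316.9847, 'cy': 242.782, 'k1': -0.1101, 'cam_to_world': [[0.0152, -0.9902, 0.1387, 441.0766], [-0.9999, -0.0146, 0.0051, 67.6186], [-0.003, -0.1388, -0.9903, 1259.9375], [0.0, 0.0, 0.0, 1.0]]}
wrist {'fx': 420.7184, 'fy': 420.7184, 'cx': 319.5578, 'cy': 243.1022, 'k1': -0.0331, 'T_tool_cam': [[-0.0001, -0.9466, -0.3223, 84.0958], [1.0, -0.0002, 0.0003, 0.105], [-0.0004, -0.3223, 0.9466, -174.4991], [0.0, 0.0, 0.0, 1.0]]}
{'t': 0.1, 'joint_positions': array([-1.44543205e+00,  3.13393958e-01,  1.49832874e+00, -3.56875622e-05,
        1.33099908e+00, -2.23406786e-01]), 'joint_velocities': array([-0.00112785, -0.00034556, -0.00172652, -0.00099855,  0.001419  ,
       -0.00036757]), 'joint_efforts': array([ 3.31143106e-03, -4.02808249e+01, -2.52647334e+01,  6.95799873e-02,
        3.41474544e-02, -3.87986893e-05]), 'tcp_pos': array([ 179.36016038, -493.15435911,  210.63054668]), 'tool_rot': array([ 9.84832443e-01,  1.73507174e-01,  1.03543986e-05, -5.64731598e-04]), 'force': array([ 0.01437336, -0.79004195,  0.57042784]), 'wrist_torque': array([-0.02477988, -0.02653559, -0.029258  ]), 'finger_force': 0.0, 'finger_gap': 88.25936470532537}
```

View pics/a.png

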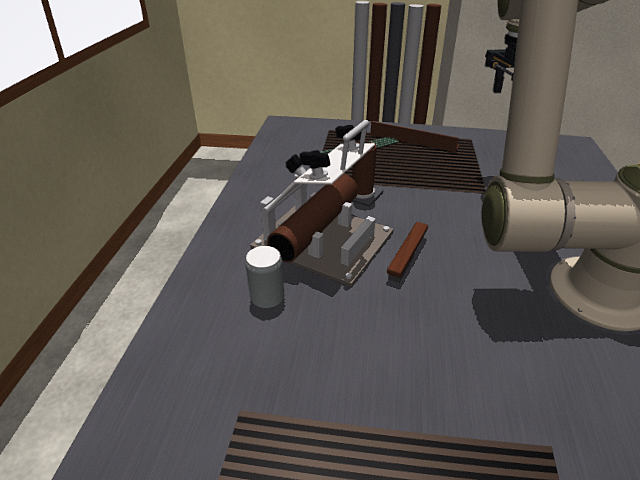

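View pics/b.png

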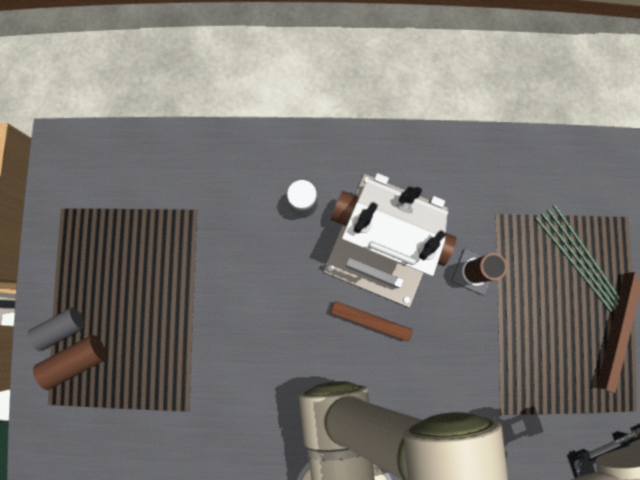

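The side view shows the cover open (~0.8 rad) at about (340,160), with the tin at (265,275) and the stub behind. The top view shows the cradle around (390,240), hinge side up, handle bar from (370,247) to (415,262), tin (302,195), stub (485,267) and brush (370,320).

Run:
```python
import cv2
b=cv2.imread("pics/b.png");a=cv2.imread("pics/a.png")
cv2.imwrite("pics/b2.png",cv2.resize(b[170:320,310:510],None,fx=4,fy=4,interpolation=cv2.INTER_CUBIC))
cv2.imwrite("pics/a2.png",cv2.resize(a[110:290,235:435],None,fx=3.3,fy=3.3,interpolation=cv2.INTER_CUBIC))
```

```text
(no output)
```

View pics/b2.png

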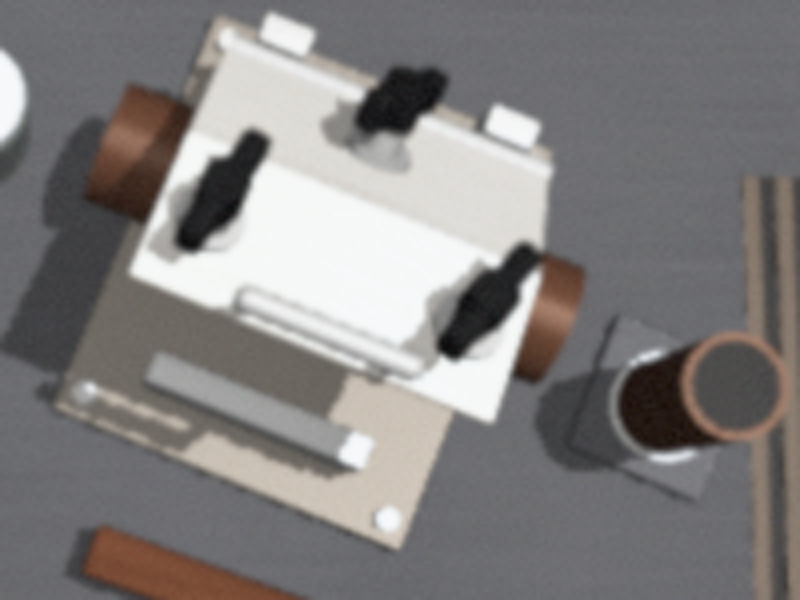

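View pics/a2.png

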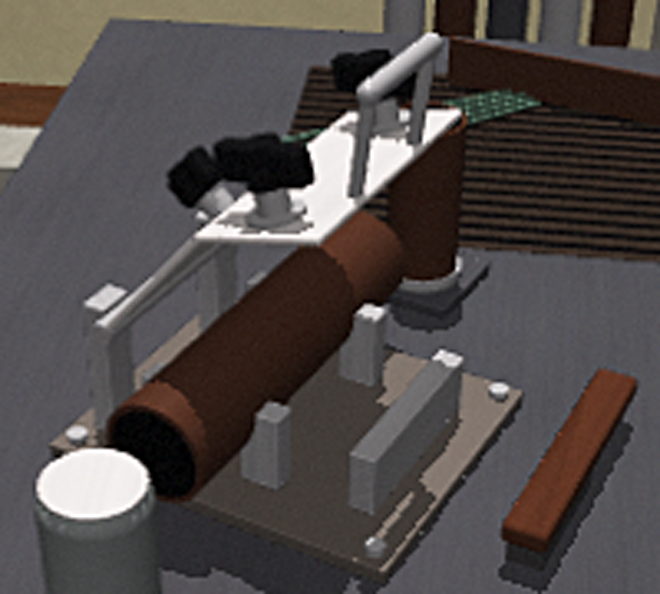

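The top crop shows plate corners at crop (57,405), (400,548), (215,18), the handle bar from (240,298) to (425,368), and knobs at (400,100), (222,190), (490,300). The side crop shows the handle bar ends at (368,95) and (437,42).

```bash
cat > h.py <<'E'
from cell import *
import numpy as np,cv2
from scipy.optimize import least_squares
from scipy.spatial.transform import Rotation as R
def ray(n,px):
    c=camera_info(n)
    K=np.array([[c["fx"],0,c["cx"]],[0,c["fy"],c["cy"]],[0,0,1.]])
    u=cv2.undistortPoints(np.array([[px]],float),K,np.array([c["k1"],0,0,0.]))[0,0]
    if n=="wrist":
        s=read_state();T=np.eye(4);T[:3,:3]=R.from_quat(s["tool_rot"]).as_matrix();T[:3,3]=s["tcp_pos"];T=T@c["T_tool_cam"]
    else: T=np.array(c["cam_to_world"])
    d=T[:3,:3]@np.r_[u,1];return T[:3,3],d/np.linalg.norm(d)
def plane(n,px,z):
    o,d=ray(n,px);return o+d*(z-o[2])/d[2]
def tri(*obs):
    A=np.zeros((3,3));b=np.zeros(3)
    for n,p in obs:
        o,d=ray(n,p);M=np.eye(3)-np.outer(d,d);A+=M;b+=M@o
    X=np.linalg.solve(A,b);return X,[round(float(np.linalg.norm((np.eye(3)-np.outer(ray(n,p)[1],ray(n,p)[1]))@(X-ray(n,p)[0]))),1) for n,p in obs]
E
python3 - <<'E'
from h import *
t=lambda u,v:(310+u/4-.4,170+v/4-.4)
s=lambda u,v:(235+u/3.3-.35,110+v/3.3-.35)
C={k:plane("top",t(*p),12) for k,p in dict(fl=(57,405),fr=(400,548),hl=(215,18)).items()}
for k,v in C.items():print(k,v.round(1))
print(np.linalg.norm(C["fl"]-C["fr"]),np.linalg.norm(C["fl"]-C["hl"]))
print("side",plane("side",s(385,578),12),plane("side",s(522,395),12))
obj=np.array([[-140,115],[-140,-115],[130,115]])
W=np.array([C["fl"],C["fr"],C["hl"]])[:,:2]
f=lambda p:((R.from_euler('z',p[2]).as_matrix()[:2,:2]@obj.T).T+p[:2]-W).ravel()
p=least_squares(f,[450,0,0]).x;print("cradle",p,f(p))
Rc=R.from_euler('z',p[2]).as_matrix()
def loc(X):return Rc.T@(X-[p[0],p[1],0])
for nm,a,b in [("h+",t(240,298),s(368,95)),("h-",t(425,368),s(437,42)),("top",t(400,100),s(193,178)),("left",t(222,190),s(265,162)),("right",t(490,300),s(375,75))]:
    X,e=tri(("top",a),("side",b));print(nm,X.round(1),e,loc(X).round(1))
print("tin",plane("top",(302,195),110),"stub",plane("top",(310+735/4,170+388/4),150))
for q in[(82,570),(100,530)]:print("brush",plane("top",t(*q),38))
print("brushmid",plane("top",(371,321),38))
E
```

```text
fl [546.5  56.1  12. ]
fr [ 461.9 -154.5   12. ]
hl [792.8 -40.5  12. ]
226.99757795074927 264.55481466227155
side [546.57009582  64.64651037  12.        ] [ 463.85230423 -148.25760055   12.        ]
cradle [ 6.32858206e+02 -1.00269512e+02 -3.75590852e-01] [-1.73486239  1.93513824 -1.41874591 -1.42242175  3.1536083  -0.51271648]
h+ [575.2 -27.5 300.7] [0.8, 0.8] [-80.3  46.5 300.7]
h- [ 542.1 -116.1  298.3] [0.2, 0.2] [-78.6 -48.  298.3]
top [ 701.  -125.7  186.2] [1.3, 1.3] [ 72.7   1.4 186.2]
left [635.4 -22.9 255.8] [0.2, 0.2] [-26.   72.9 255.8]
right [ 582.4 -157.5  255.1] [0.8, 0.8] [-26.  -71.7 255.1]
tin [713.13298165 109.86516454 110.        ] stub [ 548.18630545 -318.62629992  150.        ]
brush [446.04745802  40.15494149  38.        ]
brush [469.93055768  29.71078675  38.        ]
brushmid [426.26562621 -57.40950847  38.        ]
```

Handle is at cradle-local (-79.5, 0, 299.5), 249 mm from the hinge as it should be. That puts the cover angle at about 0.87 rad and the cradle at (633, -100), yaw -0.376. Next I work out the move to above the handle.

```bash
cat >> h.py <<'E'
P0=np.array([632.9,-100.3,0]);Rc=R.from_euler('z',-0.3756)
def c2w(l):return P0+Rc.apply(l)
# tool rotation: lean (rad) = body towards handle side; az = angle of tool y from cradle +x about the leaned axis
def trot(lean,az):
    y=np.array([np.cos(az),np.sin(az),0]);z=np.array([0,0,-1.]);M=np.column_stack([np.cross(y,z),y,z])
    return Rc*R.from_euler('y',-lean)*R.from_matrix(M)
def go(pos,rot,note=""):
    s=read_state();r=R.from_quat(s["tool_rot"])
    print(note,"shift cm",(r.inv().apply(pos-s["tcp_pos"])/10).round(2),"rot deg",(r.inv()*rot).as_rotvec(degrees=True).round(1),"|",s["t"].__round__(2),s["force"].round(1),round(s["finger_gap"],1))
def handle(th):
    return c2w([85-250*np.cos(th)-5*np.sin(th),0,112+250*np.sin(th)-5*np.cos(th)])
def tcp_for(p,rot,off=8):return p+rot.apply([0,0,off])
E
python3 - <<'E'
from h import *
r=trot(0,0);h=handle(.87);print(h)
go(tcp_for(h,r)+[0,0,110],r,"pre")
r=trot(0,np.pi);go(tcp_for(h,r)+[0,0,110],r,"pre2")
E
```

```text
[558.4506748  -70.94316406 299.85810152]
pre shift cm [ 50.06 -26.74 -19.08] rot deg [ -0.1  -0.  -48.5] | 0.1 [ 0.  -0.8  0.6] 88.3
pre2 shift cm [ 50.06 -26.74 -19.08] rot deg [-0.000e+00  1.000e-01  1.315e+02] | 0.1 [ 0.  -0.8  0.6] 88.3
```

Request:
servo_tool([
  [[5,-2.7,-8],[0,0,-10]],
  [[15,-8,-19],[0,0,-20]],
  [[20,-11,-19],[0,0,-30]],
  [[26,-14,-19],[0,0,-40]],
  [[31,-17,-19],[0,0,-48.5]],
], grip=6)

```text
t: 0.72
tcp_pos: [346.9, -303.2, 377.6]
tool_rot: [0.825, 0.565, 0.0, 0.0]
force: [0.8, -0.3, -0.4]
finger_gap: 60.1
finger_force: 0.0
```

Run:
```python
from h import *
r=trot(0,0);h=handle(.87)
go(tcp_for(h,r)+[0,0,100],r,"pre");print(read_state()["tcp_pos"],read_state()["joint_positions"])
```

```text
pre shift cm [29.32 11.3  -1.43] rot deg [0.  0.  0.3] | 0.72 [ 0.8 -0.3 -0.4] 60.1
[ 346.8940322  -303.21686361  377.61736162] [-9.73543009e-01  1.06143779e-01  1.32838249e+00  7.25865669e-05
  1.70635205e+00 -6.02579833e-01]
```

Request:
servo_tool([
  [[6,2.3,-1.4],[0,0,0]],
  [[12,4.6,-1.4],[0,0,0]],
  [[29.3,11.3,-1.4],[0,0,0]],
  [[29.3,11.3,-1.4],[0,0,0]],
  [[29.3,11.3,-1.4],[0,0,0]],
])

```text
t: 1.35
tcp_pos: [557.6, -73.9, 390.6]
tool_rot: [0.827, 0.563, -0.0, -0.0]
force: [-0.3, -0.7, 0.2]
finger_gap: 60.1
finger_force: 0.0
```

Run:
```python
from h import *
r=trot(0,0);h=handle(.87)
go(tcp_for(h,r)+[0,0,100],r,"pre");print(read_state()["tcp_pos"],read_state()["joint_positions"].round(2))
cv2.imwrite("pics/w1.png",snapshot("wrist"))
c=camera_info("wrist");T=c["T_tool_cam"];s=read_state();Rt=R.from_quat(s["tool_rot"])
for dy in(-42,0,42):
    w=h+Rc.apply([0,dy,0]);l=Rt.inv().apply(w-s["tcp_pos"]);q=np.linalg.inv(T)@np.r_[l,1];u=q[:2]/q[2];k=1+c["k1"]*(u@u);print("expect",dy,c["fx"]*u[0]*k+c["cx"],c["fy"]*u[1]*k+c["cy"])
```

```text
pre shift cm [ 0.3  -0.03 -0.13] rot deg [-0.  0.  0.] | 1.35 [-0.3 -0.7  0.2] 60.1
[557.61783009 -73.85641512 390.58476264] [-0.34  0.36  0.98 -0.    1.8   0.04]
expect -42 317.69840012565265 296.8130901043758
expect 0 317.9490068961427 239.1742951512906
expect 42 318.22737382687404 175.68882157982668
```

View pics/w1.png

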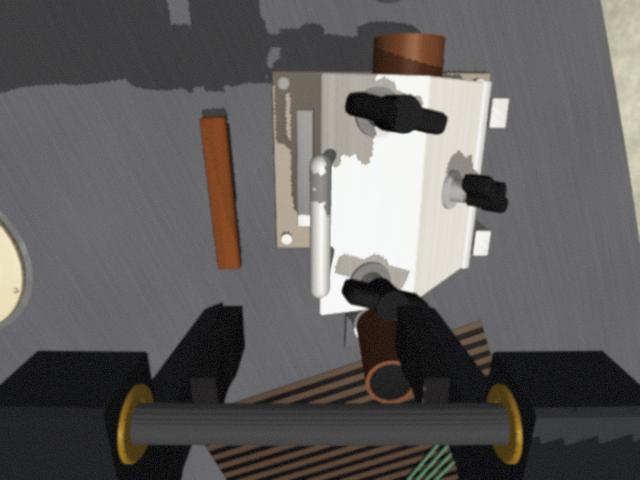

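The wrist view shows the handle bar at column 319, rows 157–297, centred between the fingers. The T-bars are nearly along cradle x, turned slightly clockwise. Descending and gripping.

Request:
servo_tool([
  [[0.6,0,5],[0,0,0]],
  [[0.6,0,9.9],[0,0,0]],
  [[0.6,0,9.9],[0,0,0]],
  [[0.6,0,9.9],[0,0,0]],
])

```text
t: 1.9
tcp_pos: [559.4, -70.5, 294.1]
tool_rot: [0.827, 0.563, 0.001, 0.001]
force: [-0.1, 0.5, 0.4]
finger_gap: 60.0
finger_force: 0.0
```

Request:
servo_tool([
  [[0,0,0],[0,0,0]],
  [[0,0,0],[0,0,0]],
  [[0,0,0],[0,0,0]],
  [[0,0,0],[0,0,0]],
  [[0,0,0],[0,0,0]],
], grip=0.5, squeeze=25)

```text
t: 2.52
tcp_pos: [558.8, -70.1, 291.8]
tool_rot: [0.827, 0.563, 0.0, -0.0]
force: [-0.3, 0.8, 0.5]
finger_gap: 12.6
finger_force: 0.0
```

Run:
```python
from h import *
s=read_state();print(s["tcp_pos"],s["force"],s["finger_gap"],s["finger_force"])
g=Rc.inv().apply(R.from_quat(s["tool_rot"]).apply([0,0,-8])+s["tcp_pos"]-P0)-[85,0,112]
print("grasp rel hinge",g,np.hypot(g[0],g[2]),np.arctan2(g[2],-g[0])+.02)
for th in(.7,.53,.36,.18,.08,.03,0,-.02):
    r=trot((.87-th)/2,0);go(tcp_for(handle(th),r),r,str(th))
```

```text
[558.75826169 -70.09968179 291.83502852] [-0.31688921  0.75746244  0.53387998] 12.59190330202684 0.0
grasp rel hinge [-165.05151936    0.89738965  187.83502852] 250.04799935820796 0.8698719473572266
0.7 shift cm [-0.09 -2.87  3.06] rot deg [-4.9 -0.   0. ] | 2.52 [-0.3  0.8  0.5] 12.6
0.53 shift cm [-0.09 -5.18  6.57] rot deg [-9.7 -0.   0. ] | 2.52 [-0.3  0.8  0.5] 12.6
0.36 shift cm [-0.09 -6.87 10.42] rot deg [-14.6  -0.    0. ] | 2.52 [-0.3  0.8  0.5] 12.6
0.18 shift cm [-0.09 -7.91 14.75] rot deg [-19.8  -0.    0. ] | 2.52 [-0.3  0.8  0.5] 12.6
0.08 shift cm [-0.09 -8.15 17.22] rot deg [-22.6  -0.    0. ] | 2.52 [-0.3  0.8  0.5] 12.6
0.03 shift cm [-0.09 -8.17 18.46] rot deg [-24.1  -0.    0. ] | 2.52 [-0.3  0.8  0.5] 12.6
0 shift cm [-0.09 -8.16 19.21] rot deg [-24.9  -0.    0. ] | 2.52 [-0.3  0.8  0.5] 12.6
-0.02 shift cm [-0.09 -8.14 19.71] rot deg [-25.5  -0.    0. ] | 2.52 [-0.3  0.8  0.5] 12.6
```

Request:
servo_tool([
  [[0,0,0],[0,0,0]],
])

```text
t: 2.65
tcp_pos: [558.7, -70.1, 291.8]
tool_rot: [0.827, 0.563, -0.0, -0.0]
force: [0.5, -0.3, -0.4]
finger_gap: 5.1
finger_force: 0.0
```

Run:
```python
from h import *
print(read_state()["force"],read_state()["finger_gap"])
a=snapshot("side");cv2.imwrite("pics/a3.png",cv2.resize(a[60:240,260:460],None,fx=3.3,fy=3.3,interpolation=cv2.INTER_CUBIC))
```

```text
[ 0.53868028 -0.26936815 -0.3817713 ] 5.05396520030582
```

View pics/a3.png

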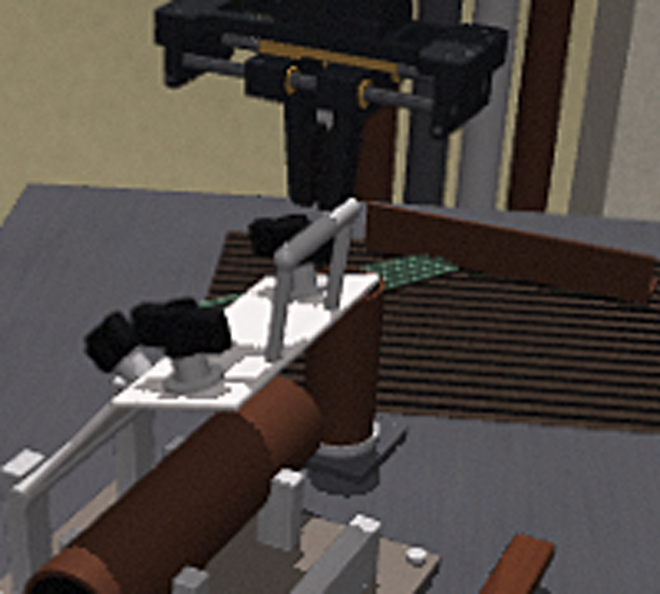

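The side view shows the closed fingertips, at crop (318,205), hanging about 9 px above the handle bar, whose middle is at crop (320,233). The handle was therefore missed and my estimate needs checking.

```bash
cat >> h.py <<'E'
def proj(n,X):
    c=camera_info(n)
    if n=="wrist":
        s=read_state();T=np.eye(4);T[:3,:3]=R.from_quat(s["tool_rot"]).as_matrix();T[:3,3]=s["tcp_pos"];T=T@c["T_tool_cam"]
    else:T=np.array(c["cam_to_world"])
    q=np.linalg.inv(T)@np.r_[X,1];u=q[:2]/q[2];k=1+c["k1"]*(u@u)
    return np.array([c["fx"]*u[0]*k+c["cx"],c["fy"]*u[1]*k+c["cy"]])
E
python3 - <<'E'
from h import *
s=read_state();tip=s["tcp_pos"]+[0,0,-11]
print("tip expected",proj("side",tip),"seen",260+318/3.3,60+205/3.3)
print("tip top",proj("top",tip),"handle top",proj("top",handle(.87)),"seen",(310+332/4,170+333/4))
print("handle side",proj("side",handle(.87)),"seen",(260+320/3.3,60+233/3.3))
for th in (.6,.7,.75,.8,.9):print(th,handle(th).round(),proj("side",handle(th)).round(1),proj("top",handle(th)).round(1))
E
```

```text
tip expected [356.65518819 139.22229301] seen 356.3636363636364 122.12121212121212
tip top [390.49431342 253.80680377] handle top [392.32758647 252.78469009] seen (393.0, 253.25)
handle side [357.25337012 130.11522961] seen (356.969696969697, 130.60606060606062)
0.6 [517. -55. 249.] [376.  158.5] [380.6 276.2]
0.7 [531. -60. 269.] [369.9 147.6] [384.6 268.5]
0.75 [539. -63. 279.] [366.5 142.3] [386.8 264.2]
0.8 [547. -66. 288.] [362.8 137.1] [389.  259.6]
0.9 [564. -73. 305.] [354.8 127.2] [393.8 249.7]
```

Run:
```python
from h import *
import h
q=[0.827,0.563,0,0]
for dz in(0,20,40):
    h.read_state=lambda:dict(tool_rot=np.array(q),tcp_pos=np.array([557.6,-73.9,390.6+dz]))
    print(dz,[proj("wrist",c2w(p)).round() for p in([-140,115,12],[-140,-115,12],[85,100,112])],[proj("wrist",handle(.87)+Rc.apply([0,y,0])).round() for y in(47,-47)])
print("seen (274,72),(277,247)")
w=snapshot("wrist");cv2.imwrite("pics/w2.png",w)
```

```text
0 [array([270.,  71.]), array([276., 248.]), array([482.,  81.])] [array([319., 158.]), array([319., 294.])]
20 [array([272.,  72.]), array([277., 243.]), array([475.,  82.])] [array([319., 154.]), array([319., 282.])]
40 [array([273.,  73.]), array([279., 239.]), array([468.,  83.])] [array([319., 150.]), array([319., 272.])]
seen (274,72),(277,247)
```

View pics/w2.png

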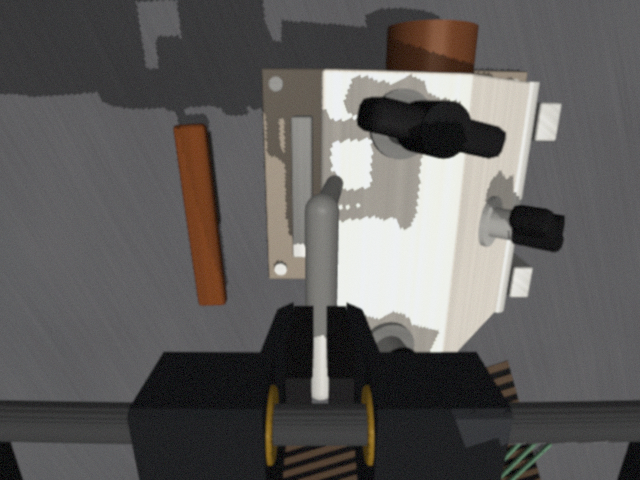

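The wrist view shows the closed fingers at (320,310–400) with the bar, rows 200–400, visible in front of and between them. I'll compare this with the projections.

Run:
```python
from h import *
s=read_state();Rt=R.from_quat(s["tool_rot"])
for z in(11,-8,-30,-53,-80,-100):print("tool z",z,proj("wrist",s["tcp_pos"]+Rt.apply([0,0,z])).round(), "x+9",proj("wrist",s["tcp_pos"]+Rt.apply([9,0,z])).round(),"side",proj("side",s["tcp_pos"]+Rt.apply([0,0,z])).round(1))
for z in(0,-15,-30):print("bar",z,[proj("wrist",handle(.87)+[0,0,z]+Rc.apply([0,y,0])).round() for y in(47,0,-47)])
```

```text
tool z 11 [320. 284.] x+9 [320. 267.] side [356.7 139.2]
tool z -8 [320. 302.] x+9 [320. 283.] side [357.1 130.3]
tool z -30 [320. 328.] x+9 [320. 307.] side [357.6 119.7]
tool z -53 [320. 362.] x+9 [320. 339.] side [358.1 108.3]
tool z -80 [320. 419.] x+9 [320. 393.] side [358.7  94.5]
tool z -100 [320. 480.] x+9 [320. 450.] side [359.2  84. ]
bar 0 [array([320., 199.]), array([320., 304.]), array([320., 392.])]
bar -15 [array([320., 191.]), array([320., 289.]), array([320., 373.])]
bar -30 [array([320., 185.]), array([320., 277.]), array([320., 356.])]
```

The bar projects exactly where it is seen, so the handle position and tool pose agree. The drawn fingertips sit at tool z ≈ -26 in both views instead of +11, so the fingers really end about 37 mm short of the stated place. I'll open, go 37 mm further and check that the gap closes on 14 mm.

Request:
servo_tool([
  [[0,0,0],[0,0,0]],
  [[0,0,0],[0,0,0]],
  [[0,0,0],[0,0,0]],
  [[0,0,0],[0,0,0]],
  [[0,0,0],[0,0,0]],
], grip=4.5)

```text
t: 3.38
tcp_pos: [558.7, -70.1, 291.8]
tool_rot: [0.827, 0.563, 0.0, -0.0]
force: [-0.5, 1.4, -0.2]
finger_gap: 44.8
finger_force: 0.0
```

Request:
servo_tool([
  [[0,0,1.5],[0,0,0]],
  [[0,0,3],[0,0,0]],
  [[0,0,3.6],[0,0,0]],
  [[0,0,3.6],[0,0,0]],
  [[0,0,3.6],[0,0,0]],
])

```text
t: 4.0
tcp_pos: [558.9, -70.2, 256.2]
tool_rot: [0.827, 0.563, 0.0, 0.0]
force: [-0.0, -0.2, -0.1]
finger_gap: 44.6
finger_force: 0.0
```

Request:
servo_tool([
  [[0,0,0],[0,0,0]],
  [[0,0,0],[0,0,0]],
  [[0,0,0],[0,0,0]],
  [[0,0,0],[0,0,0]],
  [[0,0,0],[0,0,0]],
], grip=0.5, squeeze=25)

```text
t: 4.62
tcp_pos: [559.0, -70.2, 255.7]
tool_rot: [0.827, 0.563, 0.0, 0.0]
force: [3.4, -0.9, -2.2]
finger_gap: 12.9
finger_force: 25.0
```

```bash
sed -i 's/off=8/off=45/' h.py
python3 - <<'E'
from h import *
s=read_state();print(s["finger_gap"],s["finger_force"])
for th in(.75,.6,.45,.3,.15,.05,0,-.02):
    r=trot((.87-th)/2,0);go(tcp_for(handle(th),r),r,str(th))
E
```

```text
12.856582455042954 25.013010129332542
0.75 shift cm [-0.09 -1.89  2.19] rot deg [-3.4 -0.   0. ] | 4.62 [ 3.4 -0.9 -2.2] 12.9
0.6 shift cm [-0.09 -3.84  5.13] rot deg [-7.7 -0.   0. ] | 4.62 [ 3.4 -0.9 -2.2] 12.9
0.45 shift cm [-0.09 -5.32  8.35] rot deg [-12.  -0.   0.] | 4.62 [ 3.4 -0.9 -2.2] 12.9
0.3 shift cm [-0.09 -6.3  11.78] rot deg [-16.3  -0.    0. ] | 4.62 [ 3.4 -0.9 -2.2] 12.9
0.15 shift cm [-0.09 -6.74 15.34] rot deg [-20.6  -0.    0. ] | 4.62 [ 3.4 -0.9 -2.2] 12.9
0.05 shift cm [-0.09 -6.73 17.75] rot deg [-23.5  -0.    0. ] | 4.62 [ 3.4 -0.9 -2.2] 12.9
0 shift cm [-0.09 -6.64 18.95] rot deg [-24.9  -0.    0. ] | 4.62 [ 3.4 -0.9 -2.2] 12.9
-0.02 shift cm [-0.09 -6.58 19.43] rot deg [-25.5  -0.    0. ] | 4.62 [ 3.4 -0.9 -2.2] 12.9
```

Gripped: the bar stopped the fingers at 12.9 mm with 25 N. Lowering along the arc.

Request:
servo_tool([
  [[0,-0.9,1.0],[-1.7,0,0]],
  [[0,-1.9,2.2],[-3.4,0,0]],
  [[0,-2.9,3.6],[-5.6,0,0]],
  [[0,-3.8,5.1],[-7.7,0,0]],
  [[0,-4.6,6.7],[-9.8,0,0]],
])

```text
t: 5.25
tcp_pos: [516.3, -53.1, 189.5]
tool_rot: [0.823, 0.561, 0.049, 0.072]
force: [4.9, 0.3, 2.2]
finger_gap: 12.6
finger_force: 25.0
```

```bash
cat >> h.py <<'E'
def arc(ths):
    s=read_state();print(s["tcp_pos"].round(1),s["force"].round(1),s["finger_gap"],s["finger_force"])
    for th in ths:
        r=trot((.87-th)/2,0);go(tcp_for(handle(th),r),r,str(th))
E
python3 -c "
from h import *
arc((.45,.37,.3,.22,.15,.1,.05,0,-.03))"
```

```text
[516.3 -53.1 189.5] [4.9 0.3 2.2] 12.617826601481408 25.038417354226112
0.45 shift cm [-0.12 -1.    1.58] rot deg [-2. -0.  0.] | 5.25 [4.9 0.3 2.2] 12.6
0.37 shift cm [-0.12 -1.89  3.25] rot deg [-4.3 -0.   0. ] | 5.25 [4.9 0.3 2.2] 12.6
0.3 shift cm [-0.12 -2.56  4.78] rot deg [-6.3 -0.   0. ] | 5.25 [4.9 0.3 2.2] 12.6
0.22 shift cm [-0.12 -3.19  6.59] rot deg [-8.6 -0.  -0. ] | 5.25 [4.9 0.3 2.2] 12.6
0.15 shift cm [-0.12 -3.62  8.21] rot deg [-10.6  -0.   -0. ] | 5.25 [4.9 0.3 2.2] 12.6
0.1 shift cm [-0.12 -3.85  9.39] rot deg [-12.  -0.  -0.] | 5.25 [4.9 0.3 2.2] 12.6
0.05 shift cm [-0.12 -4.03 10.59] rot deg [-13.5  -0.   -0. ] | 5.25 [4.9 0.3 2.2] 12.6
0 shift cm [-0.13 -4.14 11.79] rot deg [-14.9  -0.   -0. ] | 5.25 [4.9 0.3 2.2] 12.6
-0.03 shift cm [-0.13 -4.18 12.51] rot deg [-15.8  -0.   -0. ] | 5.25 [4.9 0.3 2.2] 12.6
```

Request:
servo_tool([
  [[0,-0.9,1.5],[-2,0,0]],
  [[0,-1.8,3.1],[-4.2,0,0]],
  [[0,-2.5,4.6],[-6.2,0,0]],
  [[0,-3.1,6.4],[-8.5,0,0]],
  [[0,-3.5,8.0],[-10.5,0,0]],
])

```text
t: 5.88
tcp_pos: [497.2, -45.4, 104.4]
tool_rot: [0.813, 0.554, 0.101, 0.147]
force: [4.4, 1.1, 1.3]
finger_gap: 12.5
finger_force: 25.0
```

```bash
python3 -c "
from h import *
arc((.15,.12,.09,.06,.03,0,-.02))"
```

```text
[497.2 -45.4 104.4] [4.4 1.1 1.3] 12.505494926972544 24.957398772239685
0.15 shift cm [-0.13 -0.14  0.18] rot deg [-0.1 -0.  -0. ] | 5.88 [4.4 1.1 1.3] 12.5
0.12 shift cm [-0.13 -0.41  0.84] rot deg [-1. -0. -0.] | 5.88 [4.4 1.1 1.3] 12.5
0.09 shift cm [-0.13 -0.67  1.52] rot deg [-1.8 -0.  -0. ] | 5.88 [4.4 1.1 1.3] 12.5
0.06 shift cm [-0.13 -0.9   2.2 ] rot deg [-2.7 -0.  -0. ] | 5.88 [4.4 1.1 1.3] 12.5
0.03 shift cm [-0.13 -1.11  2.9 ] rot deg [-3.6 -0.  -0. ] | 5.88 [4.4 1.1 1.3] 12.5
0 shift cm [-0.13 -1.31  3.6 ] rot deg [-4.4 -0.  -0. ] | 5.88 [4.4 1.1 1.3] 12.5
-0.02 shift cm [-0.13 -1.42  4.06] rot deg [-5. -0. -0.] | 5.88 [4.4 1.1 1.3] 12.5
```

Request:
servo_tool([
  [[0,-0.35,0.7],[-0.9,0,0]],
  [[0,-0.6,1.3],[-1.7,0,0]],
  [[0,-0.8,1.9],[-2.4,0,0]],
  [[0,-1.0,2.4],[-3.1,0,0]],
  [[0,-1.1,2.8],[-3.6,0,0]],
])

```text
t: 6.5
tcp_pos: [497.4, -45.6, 75.0]
tool_rot: [0.808, 0.55, 0.118, 0.173]
force: [6.7, 1.4, 1.2]
finger_gap: 12.1
finger_force: 24.8
```

Request:
servo_tool([
  [[0,-0.07,0.2],[-0.3,0,0]],
  [[0,-0.12,0.4],[-0.5,0,0]],
  [[0,-0.17,0.6],[-0.7,0,0]],
  [[0,-0.2,0.75],[-0.9,0,0]],
  [[0,-0.2,0.75],[-0.9,0,0]],
])

```text
t: 7.12
tcp_pos: [497.9, -45.8, 66.8]
tool_rot: [0.807, 0.549, 0.122, 0.178]
force: [6.4, 2.3, -1.6]
finger_gap: 12.3
finger_force: 25.2
```

```bash
python3 -c "
from h import *
arc((.03,0,-.02))"
```

```text
[497.9 -45.8  66.8] [ 6.4  2.3 -1.6] 12.274898308230481 25.22270143032074
0.03 shift cm [-0.11  0.17 -0.65] rot deg [ 0.9 -0.   0. ] | 7.12 [ 6.4  2.3 -1.6] 12.3
0 shift cm [-0.12 -0.07  0.03] rot deg [ 0. -0.  0.] | 7.12 [ 6.4  2.3 -1.6] 12.3
-0.02 shift cm [-0.12 -0.22  0.49] rot deg [-0.6 -0.   0. ] | 7.12 [ 6.4  2.3 -1.6] 12.3
```

Request:
servo_tool([
  [[0,-0.03,0.1],[-0.2,0,0]],
  [[0,-0.06,0.2],[-0.3,0,0]],
  [[0,-0.1,0.3],[-0.4,0,0]],
  [[0,-0.1,0.3],[-0.4,0,0]],
])

```text
t: 7.62
tcp_pos: [498.6, -46.1, 65.2]
tool_rot: [0.806, 0.549, 0.124, 0.182]
force: [-8.1, 4.2, 22.5]
finger_gap: 12.8
finger_force: 22.8
```

Request:
servo_tool([
  [[0,-0.03,0.1],[-0.2,0,0]],
  [[0,-0.06,0.2],[-0.3,0,0]],
  [[0,-0.06,0.2],[-0.3,0,0]],
])

```text
t: 8.0
tcp_pos: [499.5, -46.5, 63.7]
tool_rot: [0.806, 0.549, 0.126, 0.185]
force: [-7.6, 3.5, 24.9]
finger_gap: 12.6
finger_force: 22.5
```

The stop was felt: force rose to about 23 N with the handle at its closed height. Releasing and backing off.

Request:
servo_tool([
  [[0,0,0],[0,0,0]],
  [[0,0,0],[0,0,0]],
  [[0,0,0],[0,0,0]],
  [[0,0,0],[0,0,0]],
], grip=4.5)

```text
t: 8.5
tcp_pos: [497.5, -46.0, 60.8]
tool_rot: [0.806, 0.549, 0.124, 0.182]
force: [-0.9, -0.2, -0.4]
finger_gap: 44.9
finger_force: 0.0
```

Request:
servo_tool([
  [[0,0,-3],[0,0,0]],
  [[0,0,-9],[0,0,0]],
  [[0,0,-15],[0,0,0]],
  [[0,0,-15],[0,0,0]],
])

```text
t: 9.0
tcp_pos: [438.3, -22.3, 200.4]
tool_rot: [0.805, 0.548, 0.127, 0.186]
force: [-0.1, 0.2, 0.6]
finger_gap: 44.7
finger_force: 0.0
```

```bash
cat >> h.py <<'E'
TOP=c2w([20,0,153])
sl=np.array([-.819,-.574]);
def fl(y,s=42.5,h=41): # flange knob: local grip point
    b=np.array([85-125,112]);p=b+sl*s+np.array([-.574,.819])*h;return c2w([p[0],y,p[1]])
E
python3 - <<'E'
from h import *
print(TOP,fl(72),fl(-72))
r=trot(0,np.radians(60));go(tcp_for(TOP,r)+[0,0,130],r,"pre");print(read_state()["tcp_pos"],read_state()["joint_positions"].round(2))
E
```

```text
[ 651.50575382 -107.63661535  153.        ] [567.82592832   2.75540169 121.184     ] [ 515.00229777 -131.2060258   121.184     ]
pre shift cm [-0.13 22.29  6.68] rot deg [ 23.6  13.5 -58.9] | 9.0 [-0.1  0.2  0.6] 44.7
[438.29067192 -22.2900431  200.40385494] [-0.3  -0.11  2.07 -0.05  0.72  0.11]
```

Request:
servo_tool([
  [[0,4,0],[4,2.3,-10]],
  [[0,8,2],[8,4.6,-20]],
  [[0,13,4],[12,6.9,-30]],
  [[0,18,5.4],[16,9.2,-40]],
  [[0,22.3,6.7],[20,11.4,-50]],
])

```text
t: 9.62
tcp_pos: [653.1, -108.0, 229.8]
tool_rot: [0.511, 0.859, 0.02, 0.028]
force: [0.6, 0.1, 0.4]
finger_gap: 45.1
finger_force: 0.0
```

Run:
```python
from h import *
r=trot(0,np.radians(60));go(tcp_for(TOP,r)+[0,0,130],r,"pre");print(read_state()["tcp_pos"],read_state()["joint_positions"].round(2))
```

```text
pre shift cm [ 0.09 -0.07 -0.83] rot deg [ 3.5  1.9 -9.9] | 9.62 [0.6 0.1 0.4] 45.1
[ 653.11452805 -108.00316524  229.75722378] [-0.35  0.58  1.06  0.03  1.44 -0.85]
```

Request:
servo_tool([
  [[0,0,-3],[3.5,2,-10]],
  [[0,0,-3],[3.5,2,-10]],
  [[0,0,-3],[3.5,2,-10]],
])

```text
t: 10.0
tcp_pos: [649.2, -106.8, 260.0]
tool_rot: [0.437, 0.899, 0.002, 0.0]
force: [-0.1, 0.0, -0.1]
finger_gap: 44.9
finger_force: 0.0
```

Run:
```python
from h import *
s=read_state();print(s["tcp_pos"],s["tool_rot"])
cv2.imwrite("pics/w3.png",snapshot("wrist"))
for n,p in(("top",TOP),("L",fl(72)),("R",fl(-72))):print(n,proj("wrist",p).round())
```

```text
[ 649.15737907 -106.80597991  259.95953951] [4.37257078e-01 8.99335180e-01 1.52177378e-03 4.07446664e-04]
top [321. 230.]
L [325.  19.]
R [153. 131.]
```

View pics/w3.png

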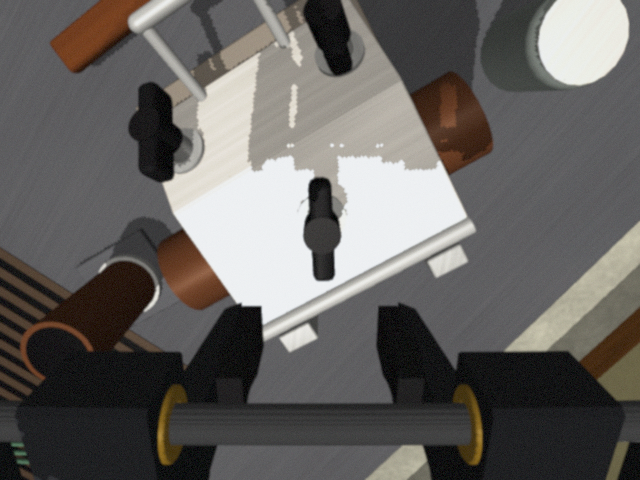

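The picture shows the top T-knob centred at (321,230), exactly as predicted, with its bar from (319,180) to (323,278), already square to the closing line. The left knob is near (330,35) and the right near (155,130). The cover is down. Next: descend onto the top knob.

Run:
```python
from h import *
r=trot(0,np.radians(60));s=read_state();print((trot(0,0).inv()*R.from_quat(s["tool_rot"])).as_rotvec(degrees=True))
a=plane("wrist",(319,180),161);b=plane("wrist",(323,278),161);d=Rc.inv().apply(b-a);print("bar",np.linalg.norm(d),np.degrees(np.arctan2(d[1],d[0])))
go(tcp_for(TOP,r),r,"grip")
```

```text
[ -0.13916072   0.12079997 -59.69149726]
bar 69.83349878599105 -28.012857747193497
grip shift cm [-0.24  0.1  15.23] rot deg [ 0.2 -0.  -0.3] | 10.05 [-0.5 -0.7 -1.3] 45.3
```

Request:
servo_tool([
  [[-0.2,0.1,5],[0,0,-2]],
  [[-0.2,0.1,10],[0,0,-2]],
  [[-0.2,0.1,13],[0,0,-2]],
  [[-0.2,0.1,15.2],[0,0,-2]],
  [[-0.2,0.1,15.2],[0,0,-2]],
])

```text
t: 10.68
tcp_pos: [650.6, -107.2, 108.0]
tool_rot: [0.421, 0.907, 0.001, -0.001]
force: [-0.1, -0.4, 0.1]
finger_gap: 45.1
finger_force: 0.0
```

Request:
servo_tool([
  [[0,0,0],[0,0,0]],
  [[0,0,0],[0,0,0]],
  [[0,0,0],[0,0,0]],
  [[0,0,0],[0,0,0]],
  [[0,0,0],[0,0,0]],
], grip=0.5, squeeze=35)

```text
t: 11.3
tcp_pos: [652.4, -107.8, 111.4]
tool_rot: [0.42, 0.907, 0.001, 0.002]
force: [-2.4, 1.5, 5.9]
finger_gap: 15.4
finger_force: 49.2
```

Request:
servo_tool([
  [[0,0,0],[0,0,8]],
  [[0,0,0],[0,0,16]],
  [[0,0,0],[0,0,24]],
  [[0,0,0],[0,0,32]],
  [[0,0,0],[0,0,40]],
])

```text
t: 11.92
tcp_pos: [652.1, -108.0, 111.4]
tool_rot: [0.707, 0.707, 0.002, 0.001]
force: [-5.0, -0.4, 6.9]
finger_gap: 15.9
finger_force: 49.2
```

```bash
cat >> h.py <<'E'
def st(lean=0):
    s=read_state();rt=R.from_quat(s["tool_rot"]);v=(trot(lean,0).inv()*rt).as_rotvec(degrees=True)
    print("az",-v[2].round(1),v[:2].round(1),"tauz(tool)",rt.inv().apply(s["wrist_torque"]).round(2),"F",s["force"].round(1),"gap",s["finger_gap"],s["finger_force"],"j6",s["joint_positions"].round(2),s["tcp_pos"].round(1))
E
python3 -c "
from h import *
st()"
```

```text
az 21.6 [-0.2  0.1] tauz(tool) [ 0.66 -0.17 -0.12] F [-5.  -0.4  6.9] gap 15.946421156482392 49.18619239702821 j6 [-0.34  0.69  1.17  0.    1.27 -0.34] [ 652.1 -108.   111.4]
```

Request:
servo_tool([
  [[0,0,0],[0,0,5]],
  [[0,0,0],[0,0,10]],
  [[0,0,0],[0,0,15]],
  [[0,0,0],[0,0,15]],
])

```text
t: 12.42
tcp_pos: [651.9, -108.0, 111.4]
tool_rot: [0.792, 0.61, 0.002, 0.001]
force: [-4.8, 0.1, 7.4]
finger_gap: 15.8
finger_force: 49.2
```

```bash
python3 -c "
from h import *
st()"
```

```text
az 6.8 [-0.2  0.1] tauz(tool) [ 0.64 -0.34  0.09] F [-4.8  0.1  7.4] gap 15.81468753416972 49.219434200786054 j6 [-0.34  0.69  1.17  0.    1.27 -0.08] [ 651.9 -108.   111.4]
```

Request:
servo_tool([
  [[0,0,0],[0,0,3]],
  [[0,0,0],[0,0,6]],
  [[0,0,0],[0,0,8]],
  [[0,0,0],[0,0,8]],
])

```text
t: 12.92
tcp_pos: [651.9, -108.1, 111.5]
tool_rot: [0.832, 0.555, 0.001, 0.001]
force: [-5.5, -1.0, 7.8]
finger_gap: 16.2
finger_force: 49.5
```

```bash
python3 -c "
from h import *
st()"
```

```text
az -1.1 [-0.2  0.1] tauz(tool) [ 0.63 -0.63 -1.1 ] F [-5.5 -1.   7.8] gap 16.184366623394016 49.52345855534077 j6 [-0.34  0.69  1.17  0.    1.27  0.05] [ 651.9 -108.1  111.5]
```

Stop reached: torque jumped from 0.1 to 1.1 N m. Releasing, lifting and working out the approach to the left knob.

Request:
servo_tool([
  [[0,0,0],[0,0,0]],
  [[0,0,0],[0,0,0]],
  [[0,0,0],[0,0,0]],
  [[0,0,0],[0,0,0]],
], grip=4.5)

```text
t: 13.42
tcp_pos: [652.0, -107.6, 109.7]
tool_rot: [0.832, 0.554, 0.002, 0.0]
force: [-0.6, 0.4, 0.6]
finger_gap: 44.9
finger_force: 0.0
```

Request:
servo_tool([
  [[0,0,-3],[0,0,0]],
  [[0,0,-9],[0,0,0]],
  [[0,0,-15],[0,0,0]],
  [[0,0,-16],[0,0,0]],
])

```text
t: 13.92
tcp_pos: [652.5, -108.1, 274.5]
tool_rot: [0.832, 0.554, 0.004, 0.003]
force: [-0.5, 1.2, -0.7]
finger_gap: 45.4
finger_force: 0.0
```

```bash
cat >> h.py <<'E'
LEAN=.611
def barang(px,G,lean=LEAN,up=8):
    n=Rc.apply([-np.sin(lean),0,np.cos(lean)]);out=[]
    for p in px:
        o,d=ray("wrist",p);out.append(o+d*(n@(G+n*up-o))/(n@d))
    d=(Rc*R.from_euler('y',-lean)).inv().apply(out[1]-out[0]);c=(Rc*R.from_euler('y',-lean)).inv().apply((out[0]+out[1])/2-G)
    print("bar len",np.linalg.norm(d).round(1),"ang",np.degrees(np.arctan2(d[1],d[0])).round(1),"centre off",c.round(1))
E
python3 - <<'E'
from h import *
st()
r=trot(LEAN,np.radians(75));G=fl(72)
go(tcp_for(G,r,45-130),r,"preL");print(tcp_for(G,r,-85),tcp_for(G,r))
E
```

```text
az -1.2 [-0.6  0.2] tauz(tool) [-0.06 -0.06  0.03] F [-0.5  1.2 -0.7] gap 45.37124272841863 0.0 j6 [-0.34  0.6   0.9   0.    1.63  0.05] [ 652.5 -108.1  274.5]
preL shift cm [  6.84 -17.04   8.22] rot deg [-29.5 -22.4 -73.8] | 13.93 [-0.5  1.2 -0.7] 45.4
[522.46195629  20.64330975 190.80535296] [591.8421488   -6.71466729  84.32563667]
```

Request:
servo_tool([
  [[1,-4,0],[-3.5,-2.7,-8.9]],
  [[3,-8,0],[-7,-5.4,-17.8]],
  [[5,-12,0],[-10.6,-8,-26.6]],
  [[6.8,-17,0],[-14.1,-10.7,-35.4]],
  [[6.8,-17,0],[-17.7,-13.4,-44.3]],
])

```text
t: 14.55
tcp_pos: [518.8, 22.6, 269.0]
tool_rot: [0.545, 0.817, -0.01, 0.189]
force: [0.8, -0.8, -0.8]
finger_gap: 44.6
finger_force: 0.0
```

Run:
```python
from h import *
r=trot(LEAN,np.radians(75));G=fl(72)
go(tcp_for(G,r,-85),r,"preL");st()
```

```text
preL shift cm [ 2.2  -1.24  7.41] rot deg [-11.9  -9.4 -29. ] | 14.55 [ 0.8 -0.8 -0.8] 44.6
az 43.6 [-17.8 -13.5] tauz(tool) [ 0.02  0.04 -0.  ] F [ 0.8 -0.8 -0.8] gap 44.61085823827042 0.0 j6 [-0.08  0.11  1.65 -0.23  1.07 -0.39] [518.8  22.6 269. ]
```

Request:
servo_tool([
  [[0.6,-0.3,2],[-3.6,-2.8,-8.7]],
  [[1.2,-0.6,4],[-7.2,-5.6,-17.4]],
  [[2.2,-1.2,7.4],[-10.8,-8.5,-26]],
  [[2.2,-1.2,7.4],[-11.9,-9.4,-29]],
  [[2.2,-1.2,7.4],[-11.9,-9.4,-29]],
])

```text
t: 15.18
tcp_pos: [524.1, 18.7, 190.5]
tool_rot: [0.303, 0.905, -0.018, 0.299]
force: [0.2, 0.4, 0.9]
finger_gap: 44.6
finger_force: 0.0
```

Run:
```python
from h import *
r=trot(LEAN,np.radians(75));G=fl(72)
go(tcp_for(G,r,-85),r,"preL");st(LEAN)
w=snapshot("wrist");cv2.imwrite("pics/w4.png",w);print(proj("wrist",G))
```

```text
preL shift cm [ 0.19  0.07 -0.15] rot deg [-0.2 -0.1 -0.5] | 15.18 [0.2 0.4 0.9] 44.6
az 74.5 [ 0.2 -0.1] tauz(tool) [0.02 0.14 0.06] F [0.2 0.4 0.9] gap 44.593217353197055 0.0 j6 [-0.1   0.08  1.98 -0.33  0.51 -0.79] [524.1  18.7 190.5]
[320.70269763 232.72214693]
```

View pics/w4.png

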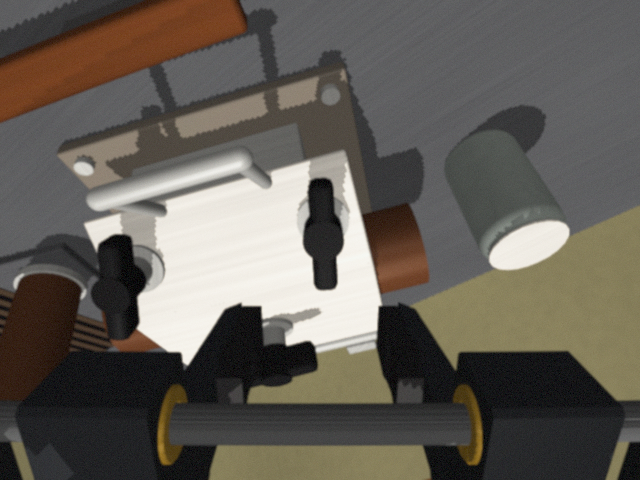

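The left T-bar runs from (320,180) to (325,288), centred where predicted; the right bar runs from (119,238) to (121,338). The top bar is now turned near-parallel to the hinge.

Run:
```python
from h import *
G=fl(72)
barang([(320,180),(325,288)],G);barang([(119,238),(121,338)],fl(-72))
r=trot(LEAN,np.radians(74));go(tcp_for(G,r),r,"grip")
```

```text
bar len 71.0 ang -12.9 centre off [0.2 1.2 8. ]
bar len 73.3 ang -23.5 centre off [0.5 6.3 8. ]
grip shift cm [ 0.26  0.08 12.88] rot deg [-0.2 -0.   0.5] | 15.22 [ 0.7 -0.6 -0.5] 45.2
```

Request:
servo_tool([
  [[0.2,0,4.5],[0,0,-2.5]],
  [[0.2,0,8.5],[0,0,-2.5]],
  [[0.2,0,11],[0,0,-2.5]],
  [[0.2,0,12.7],[0,0,-2.5]],
  [[0.2,0,12.7],[0,0,-2.5]],
])

```text
t: 15.85
tcp_pos: [591.3, -7.4, 85.7]
tool_rot: [0.283, 0.911, -0.024, 0.299]
force: [0.5, -0.1, -0.2]
finger_gap: 44.6
finger_force: 0.0
```

Request:
servo_tool([
  [[0,0,0],[0,0,0]],
  [[0,0,0],[0,0,0]],
  [[0,0,0],[0,0,0]],
  [[0,0,0],[0,0,0]],
  [[0,0,0],[0,0,0]],
], grip=0.5, squeeze=35)

```text
t: 16.48
tcp_pos: [592.0, -6.3, 88.0]
tool_rot: [0.282, 0.911, -0.023, 0.301]
force: [-1.9, 7.1, 6.3]
finger_gap: 15.8
finger_force: 48.3
```

```bash
python3 -c "
from h import *
st(LEAN)"
```

```text
az 77.1 [-0.1 -0.2] tauz(tool) [-0.91  0.35  0.  ] F [-1.9  7.1  6.3] gap 15.806969262433526 48.25352372601628 j6 [-0.15  0.38  1.92 -0.52  0.27 -0.65] [592.   -6.3  88. ]
```

Request:
servo_tool([
  [[0,0,0],[0,0,10]],
  [[0,0,0],[0,0,20]],
  [[0,0,0],[0,0,30]],
  [[0,0,0],[0,0,40]],
  [[0,0,0],[0,0,50]],
])

```text
t: 17.1
tcp_pos: [591.1, -6.9, 87.5]
tool_rot: [0.643, 0.704, 0.106, 0.282]
force: [-7.8, 3.3, 7.8]
finger_gap: 15.9
finger_force: 48.4
```

Request:
servo_tool([
  [[0,0,0],[0,0,8]],
  [[0,0,0],[0,0,15]],
  [[0,0,0],[0,0,19]],
  [[0,0,0],[0,0,19]],
])

```text
t: 17.6
tcp_pos: [590.7, -6.9, 87.2]
tool_rot: [0.749, 0.59, 0.15, 0.261]
force: [-10.1, 3.1, 8.8]
finger_gap: 15.3
finger_force: 48.4
```

```bash
python3 -c "
from h import *
st(LEAN)"
```

```text
az 8.0 [ 0.  -0.2] tauz(tool) [ 0.79 -0.04  0.04] F [-10.1   3.1   8.8] gap 15.273981661537034 48.4283185377717 j6 [-0.15  0.38  1.93 -0.52  0.27  0.55] [590.7  -6.9  87.2]
```

Request:
servo_tool([
  [[0,0,0],[0,0,3]],
  [[0,0,0],[0,0,6]],
  [[0,0,0],[0,0,9]],
  [[0,0,0],[0,0,9]],
])

```text
t: 18.1
tcp_pos: [590.6, -7.0, 87.2]
tool_rot: [0.792, 0.531, 0.169, 0.249]
force: [-10.4, 2.9, 11.4]
finger_gap: 15.6
finger_force: 50.2
```

```bash
python3 -c "
from h import *
st(LEAN)"
```

```text
az -0.7 [-0.  -0.2] tauz(tool) [ 0.74 -0.25 -1.06] F [-10.4   2.9  11.4] gap 15.617789395840582 50.19214840605855 j6 [-0.15  0.38  1.93 -0.52  0.27  0.71] [590.6  -7.   87.2]
```

Left bolt is at its stop (1.06 N m). Releasing and heading for the right one.

Request:
servo_tool([
  [[0,0,0],[0,0,0]],
  [[0,0,0],[0,0,0]],
  [[0,0,0],[0,0,0]],
  [[0,0,0],[0,0,0]],
], grip=4.5)

```text
t: 18.6
tcp_pos: [591.1, -7.3, 86.4]
tool_rot: [0.793, 0.53, 0.17, 0.248]
force: [-0.5, -0.5, 0.7]
finger_gap: 45.4
finger_force: 0.0
```

Request:
servo_tool([
  [[0,0,-3],[0,0,0]],
  [[0,0,-9],[0,0,0]],
  [[0,0,-13],[0,0,0]],
  [[0,0,-13],[0,0,0]],
])

```text
t: 19.1
tcp_pos: [522.2, 20.9, 195.4]
tool_rot: [0.792, 0.53, 0.172, 0.249]
force: [1.4, -0.7, -0.3]
finger_gap: 44.7
finger_force: 0.0
```

Run:
```python
from h import *
r=trot(LEAN,np.radians(66));G=fl(-72)
go(tcp_for(G,r,-85),r,"preR");st(LEAN)
```

```text
preR shift cm [-14.41  -0.     0.42] rot deg [  0.2   0.2 -66.9] | 19.1 [ 1.4 -0.7 -0.3] 44.7
az -0.9 [-0.3 -0.1] tauz(tool) [ 0.22 -0.02 -0.05] F [ 1.4 -0.7 -0.3] gap 44.685293961534825 0.0 j6 [-0.1   0.07  1.98 -0.33  0.51  0.53] [522.2  20.9 195.4]
```

Request:
servo_tool([
  [[-3,0,0],[0,0,-10]],
  [[-6,0,0],[0,0,-20]],
  [[-9,0,0],[0,0,-30]],
  [[-12,0,0.3],[0,0,-40]],
  [[-14.4,0,0.4],[0,0,-50]],
])

```text
t: 19.73
tcp_pos: [474.2, -101.1, 187.5]
tool_rot: [0.581, 0.758, 0.08, 0.287]
force: [-0.6, -0.3, 0.0]
finger_gap: 45.1
finger_force: 0.0
```

Request:
servo_tool([
  [[0,0,0],[0,0,-10]],
  [[0,0,0],[0,0,-17]],
  [[0,0,0],[0,0,-17]],
  [[0,0,0],[0,0,-17]],
])

```text
t: 20.23
tcp_pos: [474.6, -100.0, 188.3]
tool_rot: [0.465, 0.834, 0.038, 0.296]
force: [-0.1, -0.6, -0.7]
finger_gap: 45.1
finger_force: 0.0
```

Run:
```python
from h import *
r=trot(LEAN,np.radians(66));G=fl(-72)
w=snapshot("wrist");st(LEAN);go(tcp_for(G,r),r,"grip");p=proj("wrist",G);print(p)
m=(w.max(axis=2)<45).astype(np.uint8);m[300:]=0
n,l,ss,c=cv2.connectedComponentsWithStats(m)
for i in range(1,n):
    if ss[i,4]>300:print(ss[i],c[i].round(1))
i=l[int(p[1])+2,int(p[0])]
pts=np.argwhere(l==i)[:,::-1].astype(np.float32);(cx,cy),wh,a=cv2.minAreaRect(pts);print(cx,cy,wh,a)
b=cv2.boxPoints(((cx,cy),wh,a));k=0 if np.linalg.norm(b[0]-b[1])<np.linalg.norm(b[1]-b[2]) else 1
barang([(b[k]+b[k+1])/2,(b[(k+2)%4]+b[(k+3)%4])/2],G)
cv2.imwrite("pics/w5.png",w)
```

```text
az 53.3 [ 0.3 -0. ] tauz(tool) [ 0.09  0.17 -0.05] F [-0.5  0.9  0.1] gap 44.9325587044198 0.0 j6 [-0.48 -0.04  2.12  0.13  0.47 -1.14] [ 474.6 -100.   188.5]
grip shift cm [-1.01 -0.98 12.83] rot deg [ -0.3  -0.2 -12.7] | 20.27 [-0.5  0.9  0.1] 44.9
[303.89229286 251.42339224]
[ 444   67  117   95 4603] [502.9 112.5]
[ 279  197   51  103 2899] [303.8 247.6]
[ 429  256   85   44 2115] [476.2 281.5]
303.3641052246094 248.83673095703125 (105.79364776611328, 41.569828033447266) 82.23483276367188
bar len 70.7 ang -30.1 centre off [-2.4  2.   8. ]
```

View pics/w5.png

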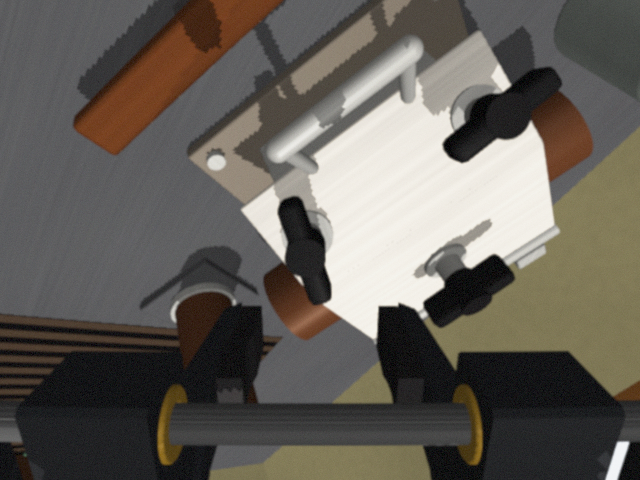

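The right bar runs from (289,200) to (319,300). The left bar, from (450,150) to (555,80), is now parallel to the hinge line.

Run:
```python
from h import *
G=fl(-72)
barang([(289,200),(320,300)],G)
for a in(66,70):
    r=trot(LEAN,np.radians(a));go(tcp_for(G,r),r,"grip%d"%a);go(tcp_for(G,r,-25),r,"near")
```

```text
bar len 69.7 ang -21.0 centre off [-1.3  2.4  8. ]
grip66 shift cm [-1.01 -0.98 12.83] rot deg [ -0.3  -0.2 -12.7] | 20.27 [-0.5  0.9  0.1] 44.9
near shift cm [-0.99 -1.02  5.83] rot deg [ -0.3  -0.2 -12.7] | 20.27 [-0.5  0.9  0.1] 44.9
grip70 shift cm [-1.01 -0.98 12.83] rot deg [ -0.3  -0.2 -16.7] | 20.27 [-0.5  0.9  0.1] 44.9
near shift cm [-0.99 -1.02  5.83] rot deg [ -0.3  -0.2 -16.7] | 20.27 [-0.5  0.9  0.1] 44.9
```

Request:
servo_tool([
  [[-0.9,-1,2],[0,0,-8]],
  [[-0.9,-1,5],[0,0,-15]],
  [[-0.9,-1,8],[0,0,-15]],
  [[-0.9,-1,11],[0,0,-15]],
  [[-0.9,-1,12.7],[0,0,-15]],
])

```text
t: 20.9
tcp_pos: [538.1, -139.7, 83.8]
tool_rot: [0.352, 0.887, -0.001, 0.298]
force: [-1.2, 0.4, 1.0]
finger_gap: 45.0
finger_force: 0.0
```

Request:
servo_tool([
  [[0,0,0],[0,0,0]],
  [[0,0,0],[0,0,0]],
  [[0,0,0],[0,0,0]],
  [[0,0,0],[0,0,0]],
  [[0,0,0],[0,0,0]],
], grip=0.5, squeeze=35)

```text
t: 21.52
tcp_pos: [537.8, -139.4, 86.6]
tool_rot: [0.35, 0.887, -0.001, 0.299]
force: [-7.8, 3.1, 10.2]
finger_gap: 15.6
finger_force: 94.3
```

```bash
python3 -c "
from h import *
st(LEAN)"
```

```text
az 68.5 [ 0.2 -0. ] tauz(tool) [ 0.24  0.37 -0.12] F [-7.8  3.1 10.2] gap 15.643352434081288 94.33794256299734 j6 [-0.5   0.3   2.06  0.36  0.19 -1.65] [ 537.8 -139.4   86.6]
```

Request:
servo_tool([
  [[0,0,0],[0,0,10]],
  [[0,0,0],[0,0,20]],
  [[0,0,0],[0,0,30]],
  [[0,0,0],[0,0,40]],
  [[0,0,0],[0,0,50]],
])

```text
t: 22.15
tcp_pos: [537.7, -139.5, 86.6]
tool_rot: [0.695, 0.654, 0.126, 0.271]
force: [-9.6, 2.4, 8.8]
finger_gap: 15.9
finger_force: 94.3
```

Request:
servo_tool([
  [[0,0,0],[0,0,6]],
  [[0,0,0],[0,0,11]],
  [[0,0,0],[0,0,11]],
])

```text
t: 22.52
tcp_pos: [537.7, -139.5, 86.5]
tool_rot: [0.753, 0.586, 0.151, 0.258]
force: [-9.5, 1.8, 8.8]
finger_gap: 15.6
finger_force: 94.6
```

```bash
python3 -c "
from h import *
st(LEAN)"
```

```text
az 7.4 [ 0.2 -0.1] tauz(tool) [ 0.59 -0.16  0.07] F [-9.5  1.8  8.8] gap 15.567359872807748 94.59009977057576 j6 [-0.5   0.3   2.06  0.36  0.19 -0.58] [ 537.7 -139.5   86.5]
```

Request:
servo_tool([
  [[0,0,0],[0,0,3]],
  [[0,0,0],[0,0,6]],
  [[0,0,0],[0,0,8.5]],
  [[0,0,0],[0,0,8.5]],
])

```text
t: 23.02
tcp_pos: [537.7, -139.4, 86.6]
tool_rot: [0.793, 0.53, 0.169, 0.247]
force: [-9.0, 2.2, 9.7]
finger_gap: 16.1
finger_force: 82.1
```

```bash
python3 -c "
from h import *
st(LEAN)"
```

```text
az -0.9 [ 0.2 -0.2] tauz(tool) [ 0.5  -0.39 -1.01] F [-9.   2.2  9.7] gap 16.12525168163189 82.14560844004154 j6 [-0.5   0.3   2.06  0.36  0.19 -0.44] [ 537.7 -139.4   86.6]
```

Right bolt is at its stop too. Release, back away, and check with the pictures by numbers.

Request:
servo_tool([
  [[0,0,0],[0,0,0]],
  [[0,0,0],[0,0,0]],
  [[0,0,0],[0,0,0]],
  [[0,0,0],[0,0,0]],
], grip=4.5)

```text
t: 23.52
tcp_pos: [537.7, -139.5, 85.4]
tool_rot: [0.794, 0.529, 0.169, 0.246]
force: [1.2, -0.1, 0.6]
finger_gap: 45.3
finger_force: 0.0
```

Request:
servo_tool([
  [[0,0,-3],[0,0,0]],
  [[0,0,-9],[0,0,0]],
  [[0,0,-15],[0,0,0]],
  [[0,0,-18],[0,0,0]],
  [[0,0,-18],[0,0,0]],
])

```text
t: 24.15
tcp_pos: [442.7, -101.6, 235.1]
tool_rot: [0.794, 0.529, 0.17, 0.248]
force: [0.0, -0.0, -0.5]
finger_gap: 45.1
finger_force: 0.0
```

Run:
```python
from h import *
st(LEAN);w=snapshot("wrist")
m=(w.max(axis=2)<45).astype(np.uint8);m[300:]=0
n,l,ss,c=cv2.connectedComponentsWithStats(m)
def ends(i):
    pts=np.argwhere(l==i)[:,::-1].astype(np.float32);q,wh,a=cv2.minAreaRect(pts)
    vx,vy,_,_=cv2.fitLine(pts,cv2.DIST_L2,0,.01,.01).ravel();L=max(wh)/2;d=np.array([vx,vy])*L;return np.array(q)-d,np.array(q)+d
for nm,G,le in(("L",fl(72),LEAN),("R",fl(-72),LEAN),("T",TOP,0)):
    p=proj("wrist",G);print(nm,p.round())
    i=np.argmin([np.linalg.norm(c[k]-p) if k and ss[k,4]>300 else 1e9 for k in range(n)]);print(ss[i],c[i].round());barang(ends(i),G,le)
# handle check: bright bar near the closed handle, and tin/stub in top view
print("handle exp",[proj("wrist",handle(t)+Rc.apply([0,y,0])).round() for t in(0,.1) for y in(42,-42)])
t=snapshot("top");b=cv2.imread("pics/b.png");cv2.imwrite("pics/b9.png",t)
for x0,y0,x1,y1 in((280,170,325,220),(455,245,512,295),(325,300,415,345)):
    print("top diff",np.abs(t[y0:y1,x0:x1].astype(int)-b[y0:y1,x0:x1]).mean().round(1))
```

```text
az -1.0 [ 0.  -0.2] tauz(tool) [ 0.2  -0.02 -0.06] F [ 0.  -0.  -0.5] gap 45.06277766876802 0.0 j6 [-0.54 -0.2   2.11  0.16  0.63 -0.25] [ 442.7 -101.6  235.1]
L [314.   6.]
[ 296    0   37   64 1589] [316.  26.]
bar len 37.8 ang -84.8 centre off [ -0.5 -16.7   8. ]
R [319. 217.]
[ 302  168   32   95 2022] [317. 215.]
bar len 72.5 ang -86.7 centre off [-0.7  2.1  8. ]
T [460. 114.]
[ 433   68   47   91 3014] [456. 113.]
bar len 66.9 ang 92.4 centre off [-15.2   0.5   8. ]
handle exp [array([214.,  53.]), array([226., 186.]), array([232.,  49.]), array([243., 192.])]
top diff 1.4
top diff 1.9
top diff 25.6
```

Run:
```python
from h import *
w=snapshot("wrist");print("row120",w[120,196:264:4].max(axis=1))
s=snapshot("side");a=cv2.imread("pics/a.png")
def red(i):
    h=i.astype(int);m=((h[...,2]-h[...,0]>40)).astype(np.uint8);m[:215]=0;m[290:]=0;m[:,:380]=0;m[:,440:]=0;y,x=np.nonzero(m);return len(x),x.mean(),y.mean(),x.min(),x.max(),y.min(),y.max()
print(red(a),red(s))
print("tin diff",np.abs(s[245:310,243:288].astype(int)-a[245:310,243:288]).mean())
```

```text
row120 [ 99  93  52 119 107 149 191 228 214 163  82  82  82  82  86  87  83]
(714, np.float64(407.30252100840335), np.float64(247.57002801120447), np.int64(388), np.int64(427), np.int64(222), np.int64(272)) (581, np.float64(407.8726333907057), np.float64(245.12220309810672), np.int64(388), np.int64(427), np.int64(222), np.int64(272))
tin diff 1.7649002849002848
```

```bash
python3 -c "
from cell import *
print(finish_job())"
```

```text
the job is handed in; nothing more can be done
None
```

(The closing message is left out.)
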